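# Uncouple the sample trolley

## Robot

A 7-joint arm with a two-finger parallel gripper is mounted at the origin on a cart in front of the work surface, level with it; the furniture and walls round the work are solid. World frame = base frame: x ahead of the robot, y to its left, z up, the work surface at z = 0. Lengths are in m, angles in rad, forces in N, time in s.
With the tool pointing down it reaches from about 0.4 to 0.875 m from the base axis. Payload 6.5 kg.
Tool frame: the origin (TCP) lies at the very end of the fingers, on their centre line; the grasp point (between the pads) lies 19 mm behind it; z points along the fingers, y is the direction in which the jaws open and shut (so a half turn about z gives the same grasp; the last joint's range is limited). The gripper opens to 88 mm and grips with 3 to 60 N. Pads are 18 mm wide; open, the fingers measure 123 mm over their backs; the gripper's body (75 mm by 187 mm) begins 45 mm behind the grasp point.
Start: joints at [1.214, 0.536, -0.004, 1.538, 0.003, 1.067, -0.071], TCP at [0.186, -0.623, 0.204] pointing down, gripper open.
Joint ranges: [-2.7, 2.7], [-0.37, 2.16], [-1.27, 1.26], [0.24, 2.4], [-1.31, 4.45], [0.19, 1.91], [-2.76, 2.76]. Speed limits (rad/s): [2.39, 2.39, 3.14, 3.14, 3.14, 3.14, 3.14].

## Interface

Orientations are given as a unit quaternion [w, x, y, z].
In Python, from rig import observe, capture, get_calibration, sign_off, masks_of, mark_of gives the robot as it stands. The module is installed in compiled form; this text tells all that it offers.
- The arm moves only by the tool servo_tool, never from a script. Its argument "steps" is a list that holds one entry, the list of rows, each a list of 7 numbers: the shift along the tool's x, y, z in cm, then the turn, a rotation vector about the tool's x, y, z in degrees, then the finger opening in cm, from 0 to 8.81. A call has exactly 10 rows; each row is the pose to reach, as a shift and turn from the pose commanded when the call began, along the tool's axes at that moment; what a row does not reach only later rows make up. A row lasts 1/8 s, in which the tool goes at most 62.5 mm and 10.7 degrees, less where a joint would pass 70% of its speed; a pose out of reach is approached as far as the arm can. A call with a gripper value outside its range is refused whole. The fingers move at their own pace and stop on an object; "squeeze" is the grip in N (left out, the last holds). Time passes only in rows, so rows that repeat a pose let the fingers close, or fill a call up. It gives the time, the measured TCP pose, the force and the opening at its end, in the units of the state.
- observe(): the state, without advancing time (a new reading comes with each control period).
- capture(name): name is "scene" or "top"; returns the picture (420x560x3 uint8, red, green, blue); there is no depth.
- get_calibration(name): a dict with "fov_y" (degrees; the focal length in pixels is half the picture's height over the tangent of half this angle, whatever the lens; pixels are square), "cx", "cy" (the principal point, pixels), "camera_from_world" (4x4, takes a point from world to camera coordinates). Camera axes: x right, y down, z forward; pixel columns grow to the right and rows downward; lengths in m; the calibration is good to about 2 mm. A picture is of the moment at which its call begins. get_calibration takes no time and is no camera call.
- sign_off(): hands the job in, once; it reports no verdict.
Trained networks look in the newest picture that a camera, given by its name, has taken for a name from the list of things; names that differ only in an ending like _2 or _b are one class to them, and where a whole thing is asked for, a point or a joint stands for the part that bears it (a point fixed in the world has none). Each returns a list of dicts, best first, with "score" (0 to 1); they miss things now and then, are a little off and sometimes report something else, mostly with a low value. They report only what shows in the picture. A call takes as long as a camera call.
- masks_of(camera, thing): "mask" (420x560 bool, what is visible of it) and "bbox" ([left, top, right, bottom] in pixels, round what is visible of it).
- mark_of(camera, thing): "xy" ([column, row] in pixels: a listed point, or the origin of a listed thing).
The state is a dict: "time": time; "joint_positions": joint angles; "joint_vel": joint speeds; "tau": joint torques, N m; "eef_pos": TCP position; "eef_rot": TCP orientation; "ft_force": force on the tool from outside, world axes, zero at the start; "ft_torque": the same for the moment, N m; "opening": finger opening in m.
Only numpy, scipy, OpenCV 4.12 (cv2) and the standard library are available. Lean on these libraries where they do the work, as an engineer would, in place of code of your own. Each camera call takes 0.05 s, during which the arm holds its last target. There are 200 camera calls.

## Task

Uncouple the sample trolley from its drive block: pull the coupler's sprung latch sideways by its upright tab, lift the drawbar off the ball, and hold it raised with the socket at least 40 mm above the ball. Finish while still holding it up there with the gripper, steady; do not put it down or let go. Leave the small vial and the tube union beside it where they are.

Things in the scene. Friction and masses are not known exactly. Their poses are not given: they have to be found in the camera images.
- shuttle: The fixed device: an aluminium base plate 84 x 380 x 8 mm lying on the table. Origin on the table straight below the ball. Its +y runs along the drawbar from the ball to the trolley, z up, and the latch tab stands on its -x side. Drive block (70 x 58 mm, top 67 mm above the table) at y = -37 to -95 mm; trolley with a lidded tip box (top about 95 mm above the table) at y = +155 to +275 mm.
- ball (a point): Centre of the steel ball (30 mm across, flat underneath, on a thin neck) on the drive block's bracket, 55 mm above the table; fixed to the shuttle.
- drawbar: Dark steel drawbar, about 0.3 kg, hinged to the trolley. Origin on its level hinge pin, 150 mm from the ball along the shuttle's +y and 55 mm above the table; axes as the shuttle's when down. It swings up about its own -x axis (up to 0.8 rad) and falls back by its weight when not held. Its coupler housing (44 mm wide, top 78 mm above the table) sits over the ball. The shut latch stops it from rising.
- socket (a point): Centre of the coupler's socket on the drawbar, 150 mm from the hinge; coincides with the ball's centre while coupled. Its height above ball tells how far the drawbar is raised.
- latch (a joint): Travel of the sprung latch in m: 0 = shut (its bolt lies under the ball), grows as the tab is pulled along the shuttle's -x, away from the coupler housing, to 0.016 at the stop. The bolt is clear of the ball beyond 0.009. Spring: about 3 N at shut, 8 to 9 N at the stop; it shuts by itself when let go. The latch rides on the drawbar, so lifting the tab lifts the drawbar.
- tab (a point): Grip point of the latch's upright steel tab, 107 mm above the table while coupled, 41 mm from the ball's centre on the shuttle's -x side when shut. The tab is a plate 10 mm thick (along the shuttle's x, the way it is pulled) and 20 mm wide (along y); its top is 121 mm above the table, 14 mm above this point, and it stands free 43 mm above the coupler housing. The tab tilts with the drawbar as that swings up.
- vial: Bystander: small brown vial with black cap, 27 mm across, 60 mm high, standing loose; origin under its centre.
- union: Bystander: small tube union, 38 x 12 x 12 mm, lying loose; origin under its centre.

How it is judged:
On the way, in this order (a step that is already met when the one before it is completed fails the run):
1. the latch is pulled open by its tab while the drawbar is still down on the ball (value of joint latch above 0.008 m and z of socket in the frame of ball below 0.008 m), for 0.1 s.
2. the drawbar is lifted so that its socket is at least 40 mm above the ball (z of socket in the frame of ball above 0.04 m), for 0.2 s.
At the end, for the whole second after the job is handed in: The socket is at least 40 mm above the ball, the drawbar steady (under 0.15 rad/s) and carried by the gripper's fingers (on the drawbar or its latch, at least 0.5 N) and by nothing loose; the vial and union are within 25 mm of where they began (z of socket in the frame of ball above 0.04 m and contact force between the fingers and drawbar above 0.5 N and angular speed of drawbar below 0.15 rad/s and contact force between drawbar and vial below 0.1 N and contact force between drawbar and union below 0.1 N and distance of each of vial, union from where it was at the start of the episode below 0.025 m); the arm keeps its last pose, push and grip.
It fails at once if the vial or the union is moved by more than 25 mm (distance of any of vial, union from where it was at the start of the episode above 0.025 m).
It also fails if it takes over 38 s, if anything falls off the work surface, if the arm or the gripper's body presses on something with over 40 N, if the wrist force passes 120 N, or if a joint passes its speed limit or range.

## Working session

There is one attempt and no reset: what is moved stays moved. The work goes in short steps, Python scripts to look and compute and a tool call to move; the robot and the scene stay as the last step left them, time stands still between calls to the robot, and variables do not carry over. Pictures are saved under pics/ and viewed, about 8 in all and at most 12, crops included, and the job is handed in when it is done.

Besides the shell and the picture viewer there is one more tool, called after "Emit:" as a command line: name --argument value ..., lists and objects as JSON in quotes. servo_tool: Moves the arm, as the interface text tells. Its arguments: {"type":"object","properties":{"steps":{"type":"array","items":{"type":"array","items":{"type":"array","items":{"type":"number"}}}},"squeeze":{"type":"number"}},"required":["steps"]}

```bash
mkdir -p pics; cat > h.py <<'E'
import numpy as np, cv2
from rig import *
def proj(c,P):
    k=get_calibration(c); f=210/np.tan(np.radians(k["fov_y"]/2)); T=np.array(k["camera_from_world"])
    p=T[:3,:3]@np.array(P)+T[:3,3]; return np.array([k["cx"]+f*p[0]/p[2],k["cy"]+f*p[1]/p[2]])
def ray(c,xy):
    k=get_calibration(c); f=210/np.tan(np.radians(k["fov_y"]/2)); T=np.array(k["camera_from_world"])
    d=T[:3,:3].T@np.array([(xy[0]-k["cx"])/f,(xy[1]-k["cy"])/f,1]); return -T[:3,:3].T@T[:3,3],d
def atz(c,xy,z):
    o,d=ray(c,xy); return o+d*(z-o[2])/d[2]
E
python3 - <<'E'
from h import *
np.set_printoptions(precision=4,suppress=True)
H=dict(tab=.107,ball=.055,socket=.055,drawbar=.055,shuttle=0,vial=0,union=0)
im=[]
for c in("scene","top"):
    a=capture(c)[:,:,::-1].copy(); print(c,ray(c,(280,210)))
    cv2.imwrite(f"pics/{c}0.png",a)
    for t,z in H.items():
        for m in mark_of(c,t)[:2]: print(c,t,np.round(m["xy"],1),round(m["score"],2),atz(c,m["xy"],z))
s=observe();print(s["time"],s["eef_pos"],s["eef_rot"],s["ft_force"])
E
```

```text
scene (array([-0.1756,  0.08  ,  0.6531]), array([ 0.6544,  0.3795, -0.6545]))
scene tab [340.4 217.7] 0.89 [0.4058 0.281  0.107 ]
scene ball [349.  224.7] 0.92 [0.4493 0.2755 0.055 ]
scene socket [348.3 226.1] 0.9 [0.4446 0.2752 0.055 ]
scene drawbar [299.5 196.5] 0.63 [0.4843 0.4105 0.055 ]
scene shuttle [342.1 246.7] 0.9 [0.4345 0.2804 0.    ]
scene vial [297.  291.1] 0.78 [0.282  0.3115 0.    ]
scene union [319.9 299.9] 0.65 [0.284  0.2632 0.    ]
top (array([0.2521, 0.3862, 0.9231]), array([ 0.1632,  0.0312, -0.9863]))
top tab [344.  200.8] 0.74 [0.4023 0.2874 0.107 ]
top ball [346.1 190.2] 0.91 [0.4341 0.2757 0.055 ]
top socket [345.9 186.9] 0.83 [0.4411 0.2758 0.055 ]
top drawbar [275.3 170.7] 0.92 [0.4795 0.422  0.055 ]
top shuttle [346.4 191.4] 0.66 [0.4429 0.2682 0.    ]
top vial [329.2 269.7] 0.62 [0.273  0.3125 0.    ]
top union [353.8 264.2] 0.64 [0.2835 0.2595 0.    ]
0.8 [ 0.1864 -0.6227  0.2035] [ 0.      0.9894  0.1449 -0.    ] [ 0.1608 -1.2038  0.5078]
```

View pics/scene0.png

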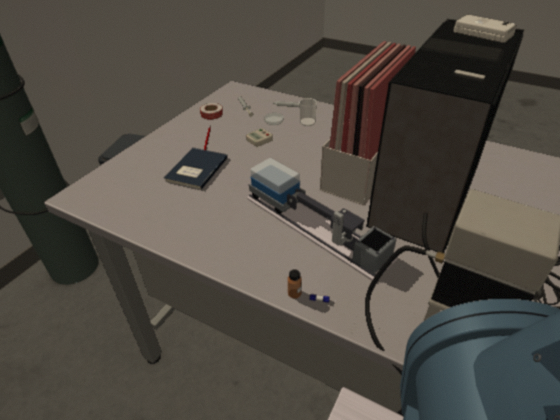

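View pics/top0.png

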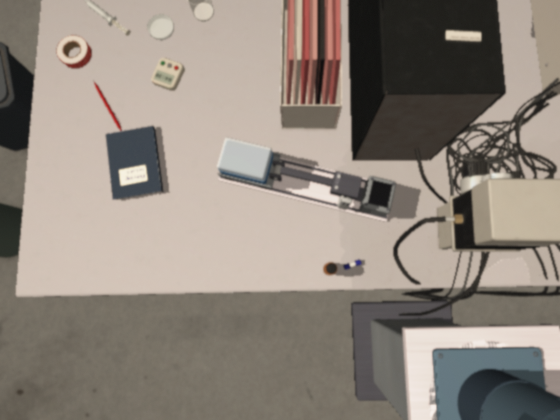

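Ball about (0.441, 0.2755). Its line to the hinge points at 74°, so shuttle yaw is about −16°, and the tab fits at (0.402, 0.287). The black tower (scene 370–520, 25–250) and the cream box (450–560, 195–300) stand between the arm and the tab, so I'll measure them before swinging.

```bash
python3 - <<'E'
from h import *
np.set_printoptions(precision=3,suppress=True)
def tri(a,b):
    o1,d1=ray("scene",a);o2,d2=ray("top",b)
    s,_,_,_=np.linalg.lstsq(np.c_[d1,-d2],o2-o1,rcond=None); p,q=o1+d1*s[0],o2+d2*s[1]; return (p+q)/2,np.linalg.norm(p-q)
print("tower base L",atz("scene",(370,228),0),atz("top",(352,157),0),"R",atz("scene",(465,252),0),atz("top",(430,158),0))
print("tower top L front",tri((408,82),(384,97)),"R",tri((497,102),(497,94)))
print("cream top left-far",tri((468,194),(493,181)),"left-near",tri((452,255),(483,260)), "base",atz("top",(452,255),0))
print("folder box base",atz("scene",(322,185),0),atz("scene",(362,203),0))
print("tab",tri((340.4,217.7),(344,200.8)),"ball",tri((349,224.7),(346.1,190.2)),"sock",tri((348.3,226.1),(345.9,186.9)))
b=cv2.imread("pics/scene0.png")[170:320,250:450];cv2.imwrite("pics/c1.png",cv2.resize(b,None,fx=4,fy=4,interpolation=cv2.INTER_CUBIC))
E
```

```text
tower base L [0.519 0.247 0.   ] [0.521 0.252 0.   ] R [0.543 0.043 0.   ] [0.514 0.079 0.   ]
tower top L front (array([0.515, 0.238, 0.347]), np.float64(0.03122976371481212)) R (array([0.51 , 0.085, 0.349]), np.float64(0.014472607617404043))
cream top left-far (array([0.4  , 0.071, 0.252]), np.float64(0.011051356692878352)) left-near (array([0.28 , 0.075, 0.222]), np.float64(0.011477301850878993)) base [0.299 0.049 0.   ]
folder box base [0.614 0.411 0.   ] [0.594 0.295 0.   ]
tab (array([0.404, 0.284, 0.106]), np.float64(0.007176832009178256)) ball (array([0.433, 0.274, 0.068]), np.float64(0.0072776757820844865)) sock (array([0.441, 0.275, 0.058]), np.float64(0.0021895634200464072))
```

View pics/c1.png

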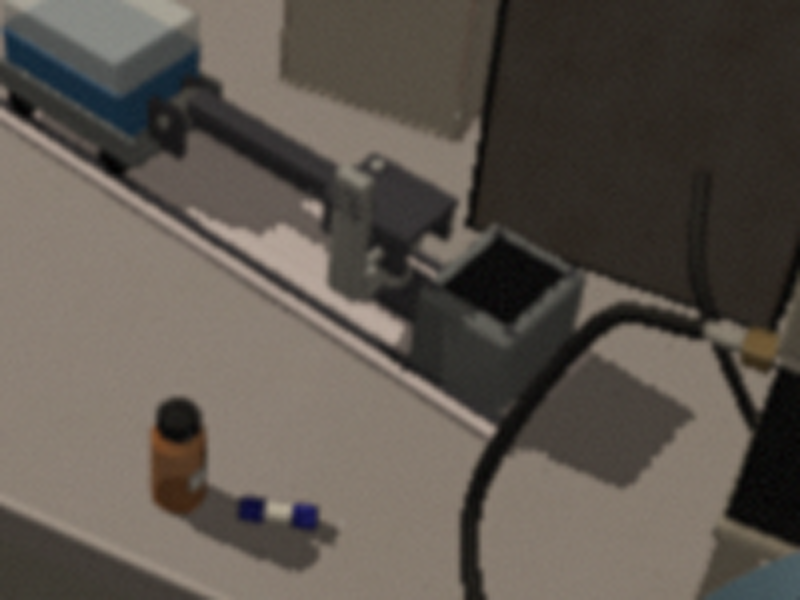

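The tower face is at x≈0.515 and 0.35 m high, and the cream box is about 0.25 m high. The vial and union are well clear at x≈0.28. I'll raise to 0.49, retract to radius 0.5, then swing over.

Emit:
servo_tool --steps '[[[0, 0, -5.6, 0, 0, 0, 8.8], [0, 0, -11.2, 0, 0, 0, 8.8], [0, -1.5, -16.8, 0, 0, 0, 8.8], [0, -3.5, -22, 0, 0, 0, 8.8], [0, -6, -26, 0, 0, 0, 8.8], [0, -9, -28, 0, 0, 0, 8.8], [0, -12, -28.5, 0, 0, 0, 8.8], [0, -15, -28.5, 0, 0, 0, 8], [0, -15, -28.5, 0, 0, 0, 6], [0, -15, -28.5, 0, 0, 0, 4.5]]]'

```text
time: 2.05
eef_pos: [0.1435, -0.4794, 0.4885]
eef_rot: [0.0, 0.989, 0.145, 0.0]
ft_force: [0.9, 0.2, 0.4]
opening: 0.0617
```

```bash
cat >> h.py <<'E'
from scipy.spatial.transform import Rotation as R
def pose(yaw): # tool down, tool x at yaw (deg)
    return R.from_euler('z',yaw,degrees=True)*R.from_euler('x',180,degrees=True)
def quat(q): return R.from_quat(np.roll(q,-1))
def rows(p0,R0,wps,op):
    for p,r in wps:
        d=R0.inv().apply(np.array(p)-p0)*100; w=np.degrees((R0.inv()*r).as_rotvec())
        print(list(np.round(np.r_[d,w,op],1)))
E
python3 - <<'E'
from h import *
s=observe();p0=s["eef_pos"];R0=quat(s["eef_rot"]);print(s["time"],p0,R0.as_rotvec())
a0=np.degrees(np.arctan2(p0[1],p0[0]));a1=35.4;r0=np.hypot(*p0[:2])
W=[]
for k in range(1,21):
    t=k/20;a=np.radians(a0+(a1-a0)*t);W.append(((r0*np.cos(a),r0*np.sin(a),.49),pose(16.7+57.6*t)))
rows(p0,R0,W[:10],4.5);print();rows(np.array(W[9][0]),W[9][1],W[10:],4.5)
E
```

```text
2.05 [ 0.1434871  -0.47940708  0.48852898] [3.10804932e+00 4.55187865e-01 7.48719282e-05]
[np.float64(4.7), np.float64(-0.2), np.float64(-0.1), np.float64(0.0), np.float64(0.0), np.float64(-2.9), np.float64(4.5)]
[np.float64(9.4), np.float64(-0.9), np.float64(-0.1), np.float64(0.0), np.float64(0.0), np.float64(-5.8), np.float64(4.5)]
[np.float64(14.1), np.float64(-2.0), np.float64(-0.1), np.float64(0.0), np.float64(0.0), np.float64(-8.7), np.float64(4.5)]
[np.float64(18.5), np.float64(-3.6), np.float64(-0.1), np.float64(0.0), np.float64(0.0), np.float64(-11.6), np.float64(4.5)]
[np.float64(22.9), np.float64(-5.5), np.float64(-0.1), np.float64(0.0), np.float64(0.0), np.float64(-14.4), np.float64(4.5)]
[np.float64(27.0), np.float64(-7.9), np.float64(-0.2), np.float64(0.0), np.float64(0.0), np.float64(-17.3), np.float64(4.5)]
[np.float64(30.8), np.float64(-10.6), np.float64(-0.2), np.float64(0.0), np.float64(0.0), np.float64(-20.2), np.float64(4.5)]
[np.float64(34.4), np.float64(-13.7), np.float64(-0.2), np.float64(0.0), np.float64(0.0), np.float64(-23.1), np.float64(4.5)]
[np.float64(3
[... 797 characters left out ...]
loat64(-0.0), np.float64(0.0), np.float64(-14.4), np.float64(4.5)]
[np.float64(20.9), np.float64(-18.8), np.float64(-0.0), np.float64(-0.0), np.float64(0.0), np.float64(-17.3), np.float64(4.5)]
[np.float64(23.3), np.float64(-22.9), np.float64(-0.0), np.float64(0.0), np.float64(0.0), np.float64(-20.2), np.float64(4.5)]
[np.float64(25.2), np.float64(-27.2), np.float64(-0.0), np.float64(-0.0), np.float64(0.0), np.float64(-23.0), np.float64(4.5)]
[np.float64(26.6), np.float64(-31.8), np.float64(-0.0), np.float64(-0.0), np.float64(0.0), np.float64(-25.9), np.float64(4.5)]
[np.float64(27.7), np.float64(-36.4), np.float64(-0.0), np.float64(-0.0), np.float64(0.0), np.float64(-28.8), np.float64(4.5)]
```

Emit:
servo_tool --steps '[[[4.7, -0.2, 0, 0, 0, -2.9, 4.5], [9.4, -0.9, 0, 0, 0, -5.8, 4.5], [14.1, -2, 0, 0, 0, -8.7, 4.5], [18.5, -3.6, 0, 0, 0, -11.6, 4.5], [22.9, -5.5, 0, 0, 0, -14.4, 4.5], [27, -7.9, 0, 0, 0, -17.3, 4.5], [30.8, -10.6, 0, 0, 0, -20.2, 4.5], [34.4, -13.7, 0, 0, 0, -23.1, 4.5], [37.7, -17.2, 0, 0, 0, -26, 4.5], [40.7, -20.9, 0, 0, 0, -28.8, 4.5]]]'

```text
time: 3.3
eef_pos: [0.4747, -0.161, 0.4879]
eef_rot: [-0.001, 0.922, 0.387, -0.0]
ft_force: [0.6, -0.5, -0.5]
opening: 0.0448
```

Emit:
servo_tool --steps '[[[4.2, -2.2, 0, 0, 0, -2.9, 4.5], [8.1, -4.9, 0, 0, 0, -5.8, 4.5], [11.8, -7.9, 0, 0, 0, -8.6, 4.5], [15.2, -11.2, 0, 0, 0, -11.5, 4.5], [18.2, -14.8, 0, 0, 0, -14.4, 4.5], [20.9, -18.8, 0, 0, 0, -17.3, 4.5], [23.3, -22.9, 0, 0, 0, -20.2, 4.5], [25.2, -27.2, 0, 0, 0, -23, 4.5], [26.6, -31.8, 0, 0, 0, -25.9, 4.5], [27.7, -36.4, 0, 0, 0, -28.8, 4.5]]]'

```text
time: 4.55
eef_pos: [0.4081, 0.2922, 0.488]
eef_rot: [-0.001, 0.797, 0.604, -0.0]
ft_force: [0.6, 1.0, -0.3]
opening: 0.0446
```

```bash
python3 - <<'E'
from h import *
s=observe();p0=s["eef_pos"];R0=quat(s["eef_rot"]);print(s["time"],p0,R0.as_matrix().round(3),s["ft_force"],s["opening"],s["joint_positions"])
rows(p0,R0,[((.4025,.2865,.20),pose(74.3))],4.5)
E
```

```text
4.55 [0.40812132 0.292226   0.48804743] [[ 0.27   0.963 -0.001]
 [ 0.963 -0.27   0.001]
 [ 0.001 -0.002 -1.   ]] [ 0.55669566  1.02833707 -0.26303634] 0.04459999850292364 [-0.00323722  0.18542911 -0.8400161   1.42398577  0.13598736  1.59290751
 -1.10501164]
[np.float64(-0.7), np.float64(-0.3), np.float64(28.8), np.float64(-0.1), np.float64(-0.0), np.float64(0.0), np.float64(4.5)]
```

Emit:
servo_tool --steps '[[[-0.2, -0.1, 5, 0, 0, 0, 4.5], [-0.4, -0.1, 10, 0, 0, 0, 4.5], [-0.5, -0.2, 15, 0, 0, 0, 4.5], [-0.6, -0.2, 20, 0, 0, 0, 4.5], [-0.7, -0.3, 25, 0, 0, 0, 4.5], [-0.7, -0.3, 29, 0, 0, 0, 4.5], [-0.7, -0.3, 32, 0, 0, 0, 4.5], [-0.7, -0.3, 33.5, 0, 0, 0, 4.5], [-0.7, -0.3, 33.5, 0, 0, 0, 4.5], [-0.7, -0.3, 33.5, 0, 0, 0, 4.5]]]'

```text
time: 5.8
eef_pos: [0.4041, 0.2855, 0.1545]
eef_rot: [-0.0, 0.797, 0.604, 0.001]
ft_force: [0.1, 0.6, -0.1]
opening: 0.0448
```

```bash
python3 - <<'E'
from h import *
s=observe();p0=s["eef_pos"];R0=quat(s["eef_rot"]);print(s["time"],p0,s["ft_force"],s["joint_positions"])
a=[]
for c in("scene","top"):
    b=capture(c)[:,:,::-1].copy()
    for t,z in dict(tab=.107,socket=.055).items():
        for m in mark_of(c,t)[:1]: print(c,t,np.round(m["xy"],1),round(m["score"],2),atz(c,m["xy"],z))
    u=proj(c,p0);print("tcp px",c,u, "tab exp",proj(c,(.4025,.2865,.107)))
    x,y=int(u[0])-50,int(u[1])-60
    a.append(cv2.resize(b[y:y+120,x:x+100],None,fx=4,fy=4,interpolation=cv2.INTER_CUBIC))
cv2.imwrite("pics/c2.png",np.hstack(a))
E
```

```text
5.8 [0.4041032  0.2855     0.15448721] [ 0.13711657  0.5615942  -0.05238768] [-0.10336606  0.44189834 -0.74804689  1.95511032  0.38435571  0.88817675
 -1.32542755]
scene tab [340.2 215.9] 0.62 [0.41054538 0.28338528 0.107     ]
scene socket [347.4 226.8] 0.76 [0.44173197 0.27606774 0.055     ]
tcp px scene [339.7162373  198.74697162] tab exp [337.12051726 217.81769217]
top socket [347.6 187.1] 0.71 [0.44058533 0.2723282  0.055     ]
tcp px top [347.90214498 195.03252035] tab exp [344.43489642 200.67037763]
```

View pics/c2.png

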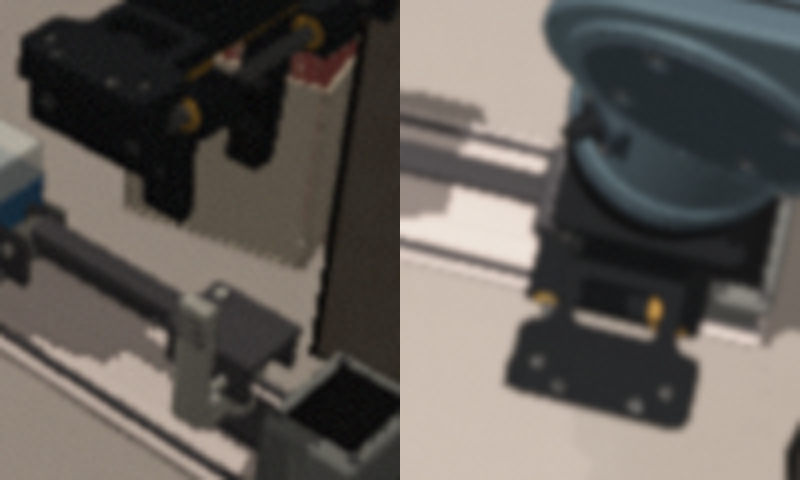

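The scene crop shows the fingers above the tab, but about 11 px higher than the projected TCP. I'll overlay the expected finger and tab geometry to settle this before closing in.

```bash
python3 - <<'E'
from h import *
s=observe();p0=s["eef_pos"];R0=quat(s["eef_rot"])
a=[]
for c in("scene","top"):
    b=capture(c)[:,:,::-1].copy(); u=proj(c,p0);x,y=int(u[0])-50,int(u[1])-60
    k=4;b=cv2.resize(b[y:y+120,x:x+100],None,fx=k,fy=k,interpolation=cv2.INTER_CUBIC)
    def dot(P,col): q=(proj(c,P)-[x,y]+.5)*k; cv2.circle(b,(int(q[0]),int(q[1])),4,col,-1)
    for sy in(-1,1):
        for sx in(-1,1):
            for sz in (0,-.064):
                dot(p0+R0.apply([.009*sx,.022*sy,sz]),(0,255,0)); dot(p0+R0.apply([.009*sx,.040*sy,sz]),(0,255,255))
            dot(p0+R0.apply([.0375*sx,.0935*sy,-.064]),(0,0,255))
            e=np.array([.963,-.27,0]);f=np.array([.27,.963,0]);t=np.array([.4025,.2865,.121]);dot(t+.005*sx*e+.01*sy*f,(255,0,255))
    a.append(b)
cv2.imwrite("pics/c3.png",np.hstack(a))
E
```

```text
(no output)
```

View pics/c3.png

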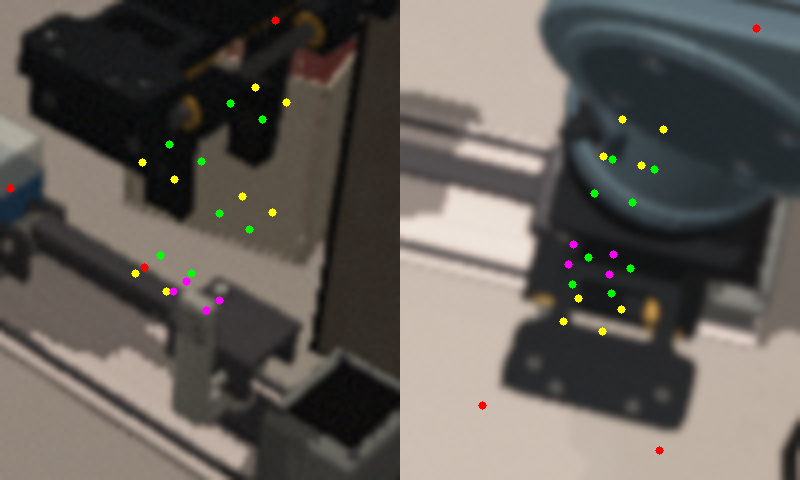

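```bash
python3 - <<'E'
from h import *
np.set_printoptions(precision=4,suppress=True)
def tri(a,b):
    o1,d1=ray("scene",a);o2,d2=ray("top",b)
    s,_,_,_=np.linalg.lstsq(np.c_[d1,-d2],o2-o1,rcond=None); p,q=o1+d1*s[0],o2+d2*s[1]; return (p+q)/2,np.linalg.norm(p-q)
s=observe();p0=s["eef_pos"];R0=quat(s["eef_rot"]);print(s["time"],p0,s["joint_vel"])
us=proj("scene",p0).astype(int)-[50,60];ut=proj("top",p0).astype(int)-[50,60]
for n,a,b in(("L",(35,112),(105,383)),("R",(138,165),(280,428)),("topL",(22,42),(110,380)),):
    P,e=tri(us+np.array(a)/4,ut+np.array(b)/4);print(n,P,e,"tool frame",R0.inv().apply(P-p0))
a=capture("scene")
cv2.imwrite("pics/s4.png",cv2.resize(a[100:260,250:450,::-1],None,fx=4,fy=4,interpolation=cv2.INTER_CUBIC)[:600])
E
```

```text
6.2 [0.4035 0.2848 0.1538] [-0.      0.003   0.0008  0.0007 -0.001  -0.      0.0011]
L [0.3283 0.3376 0.2569] 0.002080962244015217 tool frame [ 0.0305 -0.0867 -0.1032]
R [0.3058 0.2761 0.2671] 0.007338720821991868 tool frame [-0.0349 -0.0917 -0.1133]
topL [0.3243 0.3398 0.2928] 0.0014554927203920744 tool frame [ 0.0315 -0.0911 -0.139 ]
```

View pics/s4.png

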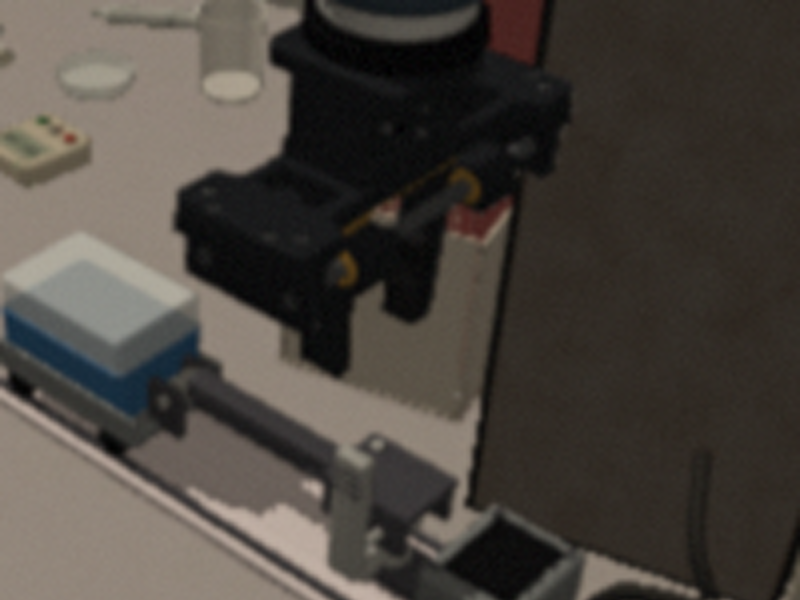

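The triangulated gripper is in place laterally, but body and fingers both look about 35 mm higher than reported. The tab itself checks out. I'll go down in stages and watch both force and picture.

Emit:
servo_tool --steps '[[[0.1, -0.1, 1, 0, 0, 0, 4.5], [0.1, -0.1, 2, 0, 0, 0, 4.5], [0.1, -0.1, 3, 0, 0, 0, 4.5], [0.1, -0.1, 4, 0, 0, 0, 4.5], [0.1, -0.1, 5, 0, 0, 0, 4.5], [0.1, -0.1, 5.4, 0, 0, 0, 4.5], [0.1, -0.1, 5.4, 0, 0, 0, 4.5], [0.1, -0.1, 5.4, 0, 0, 0, 4.5], [0.1, -0.1, 5.4, 0, 0, 0, 4.5], [0.1, -0.1, 5.4, 0, 0, 0, 4.5]]]'

```text
time: 7.5
eef_pos: [0.4028, 0.286, 0.0997]
eef_rot: [0.0, 0.797, 0.604, 0.0]
ft_force: [-0.5, -0.9, 0.3]
opening: 0.0451
```

```bash
python3 - <<'E'
from h import *
s=observe();print(s["time"],s["eef_pos"],s["ft_force"])
a=capture("scene")
cv2.imwrite("pics/s5.png",cv2.resize(a[150:260,290:400,::-1],None,fx=5,fy=5,interpolation=cv2.INTER_CUBIC))
print((proj("scene",s["eef_pos"])-[290,150])*5)
E
```

```text
7.5 [0.40282854 0.28601961 0.0997191 ] [-0.53478116 -0.85272875  0.33303349]
[235.75916968 352.73492978]
```

View pics/s5.png

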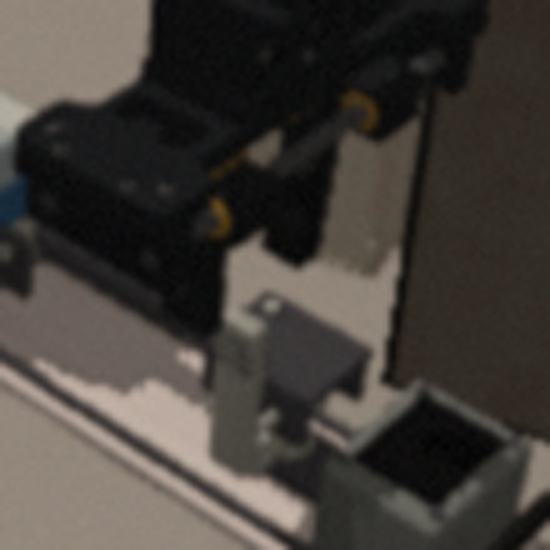

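Fingertip midpoint is at about (250,300) and the tab top at (243,315), so the tips look level with the tab top though 0.0997 is reported. I'll go to the nominal grasp height and close gently; the opening will show whether the tab is between the pads.

Emit:
servo_tool --steps '[[[0, 0, 0.5, 0, 0, 0, 4.5], [0, 0, 1, 0, 0, 0, 4], [0, 0, 1, 0, 0, 0, 3.5], [0, 0, 1, 0, 0, 0, 3], [0, 0, 1, 0, 0, 0, 2.5], [0, 0, 1, 0, 0, 0, 2], [0, 0, 1, 0, 0, 0, 1.5], [0, 0, 1, 0, 0, 0, 1], [0, 0, 1, 0, 0, 0, 0.6], [0, 0, 1, 0, 0, 0, 0.6]]]' --squeeze 8

```text
time: 8.8
eef_pos: [0.4026, 0.286, 0.0895]
eef_rot: [-0.0, 0.797, 0.604, -0.0]
ft_force: [-1.0, 0.4, -0.7]
opening: 0.0061
```

```bash
python3 - <<'E'
from h import *
s=observe();print(s["time"],s["eef_pos"],s["ft_force"],s["opening"])
a=capture("scene")
cv2.imwrite("pics/s6.png",cv2.resize(a[150:260,290:400,::-1],None,fx=5,fy=5,interpolation=cv2.INTER_CUBIC))
E
```

```text
8.8 [0.40264567 0.28597459 0.08949108] [-0.97611464  0.43265528 -0.68952002] 0.006076159319358503
```

View pics/s6.png

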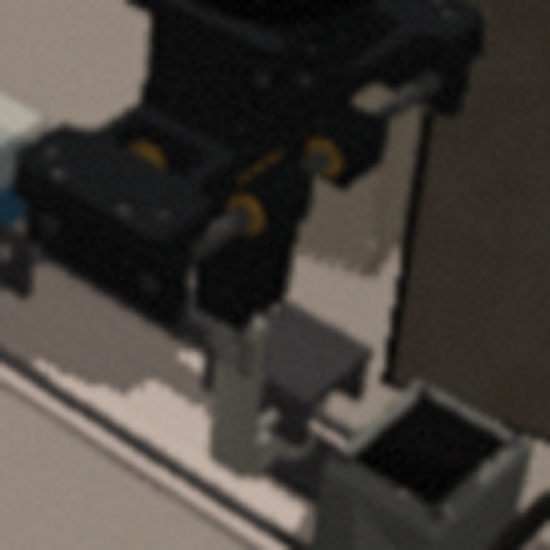

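It closed to 6 mm with no force, so the tab (10 mm) is not between the pads and the tips are just at or above the tab top. The reported z does seem to read about 28 mm low. I'll open, go 8 mm lower, check the force and close again.

Emit:
servo_tool --steps '[[[0, 0, 0, 0, 0, 0, 2], [0, 0, 0, 0, 0, 0, 3], [0, 0, 0, 0, 0, 0, 4], [0, 0, 0, 0, 0, 0, 4.5], [0, 0, 0.2, 0, 0, 0, 4.5], [0, 0, 0.4, 0, 0, 0, 4.5], [0, 0, 0.6, 0, 0, 0, 4.5], [0, 0, 0.8, 0, 0, 0, 4.5], [0, 0, 0.8, 0, 0, 0, 4.5], [0, 0, 0.8, 0, 0, 0, 4.5]]]'

```text
time: 10.1
eef_pos: [0.4027, 0.286, 0.0815]
eef_rot: [-0.0, 0.797, 0.604, 0.0]
ft_force: [0.0, 0.2, -0.1]
opening: 0.045
```

```bash
python3 - <<'E'
from h import *
s=observe();p=s["eef_pos"];print(s["time"],p,s["ft_force"],s["opening"])
a=capture("scene")[:,:,::-1];b=capture("top")[:,:,::-1]
u=proj("top",p).astype(int)
a=cv2.resize(a[170:250,300:380],None,fx=6,fy=6,interpolation=cv2.INTER_CUBIC)
b=cv2.resize(b[u[1]-40:u[1]+80,u[0]-30:u[0]+50],(320,480),interpolation=cv2.INTER_CUBIC)
a=cv2.convertScaleAbs(a,alpha=1.8,beta=20)
b=cv2.convertScaleAbs(b,alpha=1.8,beta=20)
cv2.imwrite("pics/s7.png",np.hstack([a,b]));print((proj("scene",p)-[300,170])*6)
E
```

```text
10.1 [0.40266672 0.28603492 0.08153917] [ 0.01695645  0.17577118 -0.14614654] 0.04503759453100693
[218.83420812 343.96818825]
```

View pics/s7.png

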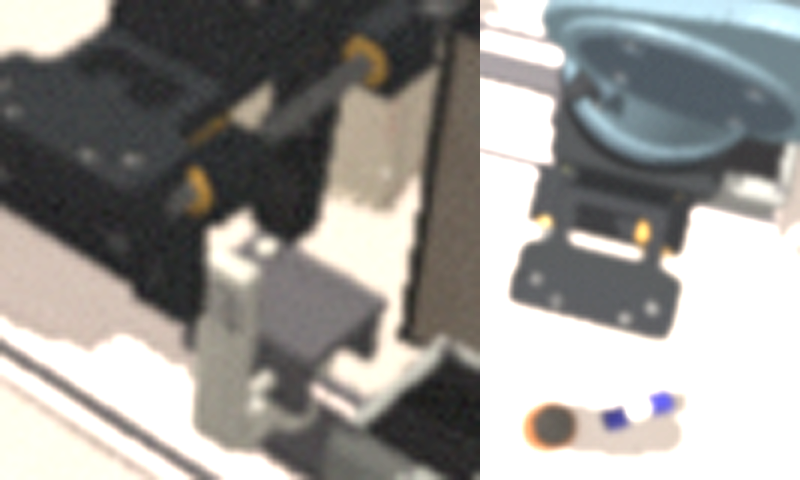

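```bash
python3 - <<'E'
from h import *
np.set_printoptions(precision=1,suppress=True)
s=observe();p=s["eef_pos"];R0=quat(s["eef_rot"])
f=lambda d:(proj("scene",p+R0.apply(d))-[300,170])*6
for dz in(0,-.015,-.03):
  for n,sg in(("near",-1),("far",1)):
    print(dz,n,*[f([x,sg*y,dz]) for x in(-.009,.009) for y in(.0225,.04)])
g=lambda P:(proj("scene",P)-[300,170])*6
e=np.array([.963,-.27,0]);h=np.array([.27,.963,0]);t=np.array([.4025,.2865,.121])
print("tabtop",*[g(t+.005*a*e+.01*b*h) for a in(-1,1) for b in(-1,1)])
hs=np.array([.4415,.2755,.078]);print("housing top -x/+x edges",*[g(hs+.022*a*e+.022*b*h) for a in(-1,1) for b in(-1,1)])
E
```

```text
0 near [196.8 391.2] [162.2 418.7] [154.5 364.7] [119.8 391.6]
0 far [282.2 323.3] [314.1 298. ] [240.2 298.4] [272.1 273.6]
-0.015 near [199.8 357.8] [164.8 385.2] [156.9 331.4] [121.9 358.2]
-0.015 far [286.1 290.1] [318.3 264.9] [243.5 265.3] [275.8 240.6]
-0.03 near [202.8 323.6] [167.4 350.9] [159.4 297.3] [123.9 324. ]
-0.03 far [290.  256.2] [322.5 231. ] [246.9 231.4] [279.6 206.9]
tabtop [240.4 276.3] [191.9 247.9] [259.9 261.4] [211.4 233.3]
housing top -x/+x edges [303.4 355.4] [200.8 294.2] [382.1 291.3] [280.2 233.5]
```

The overlay fits both fingers if the tips are about 30 mm above the reported z with lateral position right, so they should already overlap the tab's top. I'll test that by closing here.

Emit:
servo_tool --steps '[[[0, 0, 0, 0, 0, 0, 4], [0, 0, 0, 0, 0, 0, 3.5], [0, 0, 0, 0, 0, 0, 3], [0, 0, 0, 0, 0, 0, 2.5], [0, 0, 0, 0, 0, 0, 2], [0, 0, 0, 0, 0, 0, 1.6], [0, 0, 0, 0, 0, 0, 1.2], [0, 0, 0, 0, 0, 0, 0.8], [0, 0, 0, 0, 0, 0, 0.6], [0, 0, 0, 0, 0, 0, 0.6]]]' --squeeze 5

```text
time: 11.45
eef_pos: [0.4025, 0.286, 0.0815]
eef_rot: [-0.0, 0.797, 0.604, -0.0]
ft_force: [-1.1, -0.6, 0.5]
opening: 0.0099
```

```bash
python3 - <<'E'
from h import *
s=observe();p=s["eef_pos"];print(s["time"],p,s["ft_force"],s["ft_torque"],s["opening"])
R0=quat(s["eef_rot"])
a=capture("scene")[:,:,::-1]
cv2.imwrite("pics/s8.png",cv2.convertScaleAbs(cv2.resize(a[160:260,290:390],None,fx=6,fy=6,interpolation=cv2.INTER_CUBIC),alpha=1.8,beta=20))
E
```

```text
11.45 [0.4025172  0.2860143  0.08148886] [-1.10623334 -0.59807321  0.46693807] [ 0.01624194  0.09462855 -0.01392427] 0.009908097827525518
```

The opening stopped at 9.9 mm, the tab's thickness, so it is caught. That brackets the z offset at 32–39 mm. I'll reopen, go 25 mm lower to a full-depth grip, and close firmly.

Emit:
servo_tool --steps '[[[0, 0, 0, 0, 0, 0, 2], [0, 0, 0, 0, 0, 0, 3], [0, 0, 0.4, 0, 0, 0, 3.6], [0, 0, 0.8, 0, 0, 0, 3.6], [0, 0, 1.1, 0, 0, 0, 3.6], [0, 0, 1.4, 0, 0, 0, 3.6], [0, 0, 1.7, 0, 0, 0, 3.6], [0, 0, 1.8, 0, 0, 0, 3.6], [0, 0, 1.8, 0, 0, 0, 3.6], [0, 0, 1.8, 0, 0, 0, 3.6]]]'

```text
time: 12.75
eef_pos: [0.4027, 0.286, 0.0636]
eef_rot: [0.0, 0.797, 0.604, 0.0]
ft_force: [0.3, -0.4, -0.2]
opening: 0.036
```

Emit:
servo_tool --steps '[[[0, 0, 0.3, 0, 0, 0, 3.6], [0, 0, 0.6, 0, 0, 0, 3.6], [0, 0, 0.6, 0, 0, 0, 3], [0, 0, 0.6, 0, 0, 0, 2.5], [0, 0, 0.6, 0, 0, 0, 2], [0, 0, 0.6, 0, 0, 0, 1.5], [0, 0, 0.6, 0, 0, 0, 1], [0, 0, 0.6, 0, 0, 0, 0.5], [0, 0, 0.6, 0, 0, 0, 0.3], [0, 0, 0.6, 0, 0, 0, 0.3]]]' --squeeze 40

```text
time: 14.0
eef_pos: [0.4026, 0.2861, 0.0575]
eef_rot: [-0.0, 0.797, 0.604, -0.0]
ft_force: [-0.7, -0.2, 0.7]
opening: 0.0095
```

```bash
python3 - <<'E'
from h import *
s=observe();p=s["eef_pos"];print(s["time"],p,s["ft_force"],s["ft_torque"],s["opening"])
a=capture("scene")[:,:,::-1]
cv2.imwrite("pics/s9.png",cv2.convertScaleAbs(cv2.resize(a[160:260,290:390],None,fx=6,fy=6,interpolation=cv2.INTER_CUBIC),alpha=1.8,beta=20))
E
```

```text
14.0 [0.40255909 0.28607423 0.05754367] [-0.70252088 -0.24797081  0.66655709] [-0.01885119  0.13455814  0.06549439] 0.009471356720375634
```

View pics/s9.png

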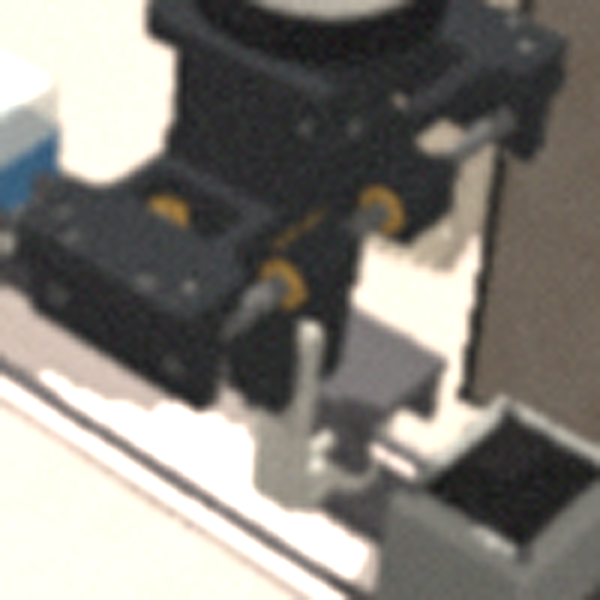

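It's a good deep grip: the tab edge shows between the fingers at (308,340). Now I'll pull the latch 13 mm along −x of the shuttle (tool −y).

Emit:
servo_tool --steps '[[[0, -0.2, 0, 0, 0, 0, 0.3], [0, -0.4, 0, 0, 0, 0, 0.3], [0, -0.6, 0, 0, 0, 0, 0.3], [0, -0.8, 0, 0, 0, 0, 0.3], [0, -1.0, 0, 0, 0, 0, 0.3], [0, -1.2, 0, 0, 0, 0, 0.3], [0, -1.35, 0, 0, 0, 0, 0.3], [0, -1.35, 0, 0, 0, 0, 0.3], [0, -1.35, 0, 0, 0, 0, 0.3], [0, -1.35, 0, 0, 0, 0, 0.3]]]'

```text
time: 15.3
eef_pos: [0.391, 0.2893, 0.0576]
eef_rot: [0.001, 0.797, 0.603, 0.001]
ft_force: [6.8, -1.2, -2.7]
opening: 0.0096
```

```bash
python3 - <<'E'
from h import *
np.set_printoptions(precision=4,suppress=True)
s=observe();p0=s["eef_pos"];R0=quat(s["eef_rot"]);print(s["time"],p0,s["ft_force"],s["ft_torque"],s["opening"],s["joint_positions"])
# lift: rotate tool about hinge axis (-x shuttle) through hinge
ax=np.array([-.963,.270,0]);hinge=np.array([.441+.15*.27,.2755+.15*.963,.055])
p=p0+[0,0,.035]  # true TCP
W=[]
for k in range(1,21):
    r=R.from_rotvec(ax*.37*k/20); W.append((hinge+r.apply(p-hinge)-[0,0,.035],r*R0))
rows(p0,R0,W[:10],.3);print();q,Q=W[9];rows(q,Q,W[10:],.3)
E
```

```text
15.3 [0.391  0.2893 0.0576] [ 6.7603 -1.2293 -2.7421] [-0.3003 -1.4538  0.1487] 0.009550823985274372 [-0.2205  0.5797 -0.6395  2.0374  0.5393  0.6931 -1.4836]
[np.float64(0.1), np.float64(0.0), np.float64(-0.3), np.float64(-0.0), np.float64(-1.1), np.float64(-0.0), np.float64(0.3)]
[np.float64(0.1), np.float64(0.0), np.float64(-0.6), np.float64(-0.0), np.float64(-2.1), np.float64(-0.0), np.float64(0.3)]
[np.float64(0.2), np.float64(0.0), np.float64(-0.8), np.float64(-0.0), np.float64(-3.2), np.float64(-0.0), np.float64(0.3)]
[np.float64(0.3), np.float64(0.0), np.float64(-1.1), np.float64(-0.0), np.float64(-4.2), np.float64(-0.0), np.float64(0.3)]
[np.float64(0.4), np.float64(0.0), np.float64(-1.4), np.float64(-0.0), np.float64(-5.3), np.float64(-0.0), np.float64(0.3)]
[np.float64(0.5), np.float64(0.0), np.float64(-1.6), np.float64(-0.0), np.float64(-6.4), np.float64(-0.0), np.float64(0.3)]
[np.float64(0.6), np.float64(0.0), np.float64(-1.9), np.float64(-0.0), np.float64(-7.4), np.float64(-0.0), np.float64(0.3)]
[np.float64(0.7), np.float64(0.0), np.float64(-2.2), np.float64(-0.0), np
[... 841 characters left out ...]
4(-1.4), np.float64(-0.0), np.float64(-5.3), np.float64(-0.0), np.float64(0.3)]
[np.float64(0.5), np.float64(0.0), np.float64(-1.6), np.float64(-0.0), np.float64(-6.4), np.float64(-0.0), np.float64(0.3)]
[np.float64(0.6), np.float64(0.0), np.float64(-1.9), np.float64(-0.0), np.float64(-7.4), np.float64(-0.0), np.float64(0.3)]
[np.float64(0.7), np.float64(0.0), np.float64(-2.2), np.float64(-0.0), np.float64(-8.5), np.float64(-0.0), np.float64(0.3)]
[np.float64(0.8), np.float64(0.0), np.float64(-2.4), np.float64(-0.0), np.float64(-9.5), np.float64(-0.0), np.float64(0.3)]
[np.float64(0.9), np.float64(0.0), np.float64(-2.7), np.float64(-0.0), np.float64(-10.6), np.float64(-0.0), np.float64(0.3)]
```

The latch is pulled 12 mm; the 6.9 N spring reaction matches about 11–12 mm of travel. Next I'll lift along the hinge arc, translating only and letting the tab pivot in the pads, since the unexplained z offset makes tool rotation uncertain.

Emit:
servo_tool --steps '[[[0.1, 0, -0.25, 0, 0, 0, 0.3], [0.2, 0, -0.55, 0, 0, 0, 0.3], [0.3, 0, -0.8, 0, 0, 0, 0.3], [0.45, 0, -1.05, 0, 0, 0, 0.3], [0.57, 0, -1.33, 0, 0, 0, 0.3], [0.7, 0, -1.6, 0, 0, 0, 0.3], [0.83, 0, -1.85, 0, 0, 0, 0.3], [0.97, 0, -2.1, 0, 0, 0, 0.3], [1.1, 0, -2.35, 0, 0, 0, 0.3], [1.25, 0, -2.6, 0, 0, 0, 0.3]]]'

```text
time: 16.55
eef_pos: [0.3934, 0.2989, 0.0828]
eef_rot: [0.002, 0.798, 0.603, -0.002]
ft_force: [6.3, -4.9, -3.9]
opening: 0.01
```

```bash
python3 - <<'E'
from h import *
s=observe();print(s["time"],s["eef_pos"],s["ft_force"],s["ft_torque"],s["opening"])
a=capture("scene")[:,:,::-1]
cv2.imwrite("pics/s10.png",cv2.convertScaleAbs(cv2.resize(a[160:260,290:390],None,fx=5,fy=5,interpolation=cv2.INTER_CUBIC),alpha=1.8,beta=20))
E
```

```text
16.55 [0.39344003 0.29890122 0.08282251] [ 6.28710135 -4.89888186 -3.85264194] [-1.36866217 -1.21269244  0.06928561] 0.009974398392450453
```

View pics/s10.png

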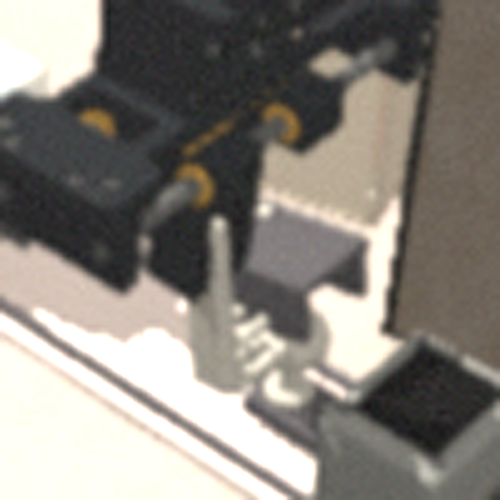

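The drawbar is off the ball, with the coupler visibly raised and low forces. I'll continue the arc to about 0.38 rad and hold.

Emit:
servo_tool --steps '[[[0.2, 0, -0.3, 0, 0, 0, 0.3], [0.4, 0, -0.6, 0, 0, 0, 0.3], [0.6, 0, -0.9, 0, 0, 0, 0.3], [0.85, 0, -1.2, 0, 0, 0, 0.3], [1.05, 0, -1.5, 0, 0, 0, 0.3], [1.3, 0, -1.8, 0, 0, 0, 0.3], [1.5, 0, -2.05, 0, 0, 0, 0.3], [1.7, 0, -2.3, 0, 0, 0, 0.3], [1.9, 0, -2.55, 0, 0, 0, 0.3], [1.9, 0, -2.55, 0, 0, 0, 0.3]]]'

```text
time: 17.85
eef_pos: [0.3984, 0.3157, 0.1081]
eef_rot: [0.003, 0.798, 0.603, -0.003]
ft_force: [4.8, -8.7, -0.6]
opening: 0.0093
```

Emit:
servo_tool --steps '[[[0, 0, 0, 0, 0, 0, 0.3], [0, 0, 0, 0, 0, 0, 0.3], [0, 0, 0, 0, 0, 0, 0.3], [0, 0, 0, 0, 0, 0, 0.3], [0, 0, 0, 0, 0, 0, 0.3], [0, 0, 0, 0, 0, 0, 0.3], [0, 0, 0, 0, 0, 0, 0.3], [0, 0, 0, 0, 0, 0, 0.3], [0, 0, 0, 0, 0, 0, 0.3], [0, 0, 0, 0, 0, 0, 0.3]]]'

```text
time: 19.1
eef_pos: [0.3984, 0.3157, 0.108]
eef_rot: [0.003, 0.798, 0.603, -0.003]
ft_force: [4.9, -8.5, -0.2]
opening: 0.0093
```

```bash
python3 - <<'E'
from h import *
s=observe();print(s["time"],s["eef_pos"],s["ft_force"],s["ft_torque"],s["opening"])
a=capture("scene")[:,:,::-1]
b,h=np.array([.441,.2755,.055]),np.array([.27,.963,0])
for m in mark_of("scene","socket")[:1]:
    print("socket",m["xy"],m["score"])
for m in mark_of("scene","tab")[:1]: print("tab",m["xy"],m["score"])
for th in(.2,.26,.3,.34,.38,.42): print(th,round(150*np.sin(th)),proj("scene",b+h*.15*(1-np.cos(th))+[0,0,.15*np.sin(th)]).round(1))
for t in("vial","union"):
    for m in mark_of("scene",t)[:1]: print(t,m["xy"],atz("scene",m["xy"],0))
cv2.imwrite("pics/s11.png",cv2.convertScaleAbs(cv2.resize(a[150:310,260:400],None,fx=3.7,fy=3.7,interpolation=cv2.INTER_CUBIC),alpha=1.8,beta=20))
E
```

```text
19.1 [0.39842639 0.3156568  0.1080318 ] [ 4.89408595 -8.46925849 -0.2436106 ] [-2.08960761 -0.97053698  0.12137283] 0.009280649934643694
socket [345.2, 207.4] 0.91
tab [325.0, 194.0] 0.58
0.2 30 [347.6 215.8]
0.26 39 [347.2 212.1]
0.3 44 [346.8 209.6]
0.34 50 [346.3 207.1]
0.38 56 [345.7 204.5]
0.42 61 [345.  201.9]
vial [293.5, 288.7] [0.28397395 0.3202069  0.        ]
union [320.0, 300.4] [0.28304178 0.26251515 0.        ]
```

View pics/s11.png

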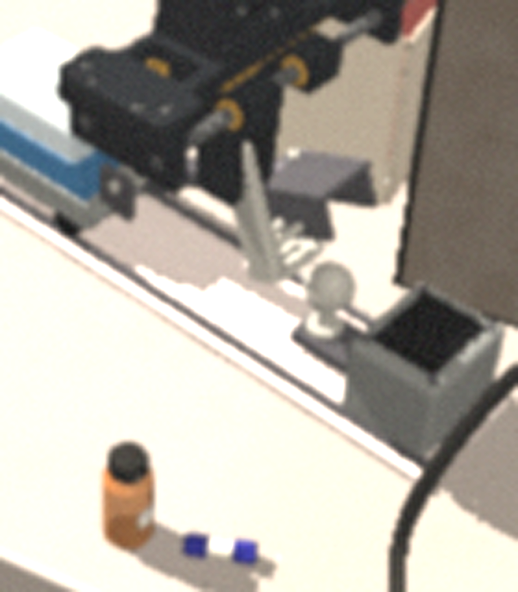

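The ball is bare at (330,285) and the coupler well above it. The vial and union haven't moved. The socket mark gives roughly 43–49 mm, so I'll raise about 10 mm more for margin and settle.

Emit:
servo_tool --steps '[[[0.1, 0, -0.2, 0, 0, 0, 0.3], [0.2, 0, -0.4, 0, 0, 0, 0.3], [0.3, 0, -0.6, 0, 0, 0, 0.3], [0.4, 0, -0.8, 0, 0, 0, 0.3], [0.5, 0, -1.0, 0, 0, 0, 0.3], [0.6, 0, -1.1, 0, 0, 0, 0.3], [0.6, 0, -1.1, 0, 0, 0, 0.3], [0.6, 0, -1.1, 0, 0, 0, 0.3], [0.6, 0, -1.1, 0, 0, 0, 0.3], [0.6, 0, -1.1, 0, 0, 0, 0.3]]]'

```text
time: 20.6
eef_pos: [0.4005, 0.3243, 0.1192]
eef_rot: [0.001, 0.797, 0.603, -0.0]
ft_force: [7.7, -1.1, -8.0]
opening: 0.01
```

Emit:
servo_tool --steps '[[[0, 0, 0, 0, 0, 0, 0.3], [0, 0, 0, 0, 0, 0, 0.3], [0, 0, 0, 0, 0, 0, 0.3], [0, 0, 0, 0, 0, 0, 0.3], [0, 0, 0, 0, 0, 0, 0.3], [0, 0, 0, 0, 0, 0, 0.3], [0, 0, 0, 0, 0, 0, 0.3], [0, 0, 0, 0, 0, 0, 0.3], [0, 0, 0, 0, 0, 0, 0.3], [0, 0, 0, 0, 0, 0, 0.3]]]'

```text
time: 21.85
eef_pos: [0.4005, 0.3243, 0.1192]
eef_rot: [0.001, 0.797, 0.603, -0.0]
ft_force: [7.4, -0.7, -7.5]
opening: 0.0096
```

```bash
python3 - <<'E'
from h import *
for i in range(3):
    s=observe();capture("scene");capture("top")
    print(s["time"],s["eef_pos"],s["ft_force"],s["opening"],[(c,m["xy"],round(m["score"],2)) for c in("scene","top") for m in mark_of(c,"socket")[:1]])
b,h=np.array([.441,.2755,.055]),np.array([.27,.963,0])
for th in(0,.26,.34,.42,.46): print(th,round(150*np.sin(th)),*[proj(c,b+h*.15*(1-np.cos(th))+[0,0,.15*np.sin(th)]).round(1) for c in("scene","top")])
E
```

```text
21.85 [0.40054918 0.32433486 0.11921864] [ 7.43035871 -0.72400359 -7.46271881] 0.009588281771155827 [('scene', [322.4, 190.0], 0.42)]
22.05 [0.4005662  0.3242987  0.11922135] [ 7.66420179 -0.07276517 -7.8067357 ] 0.010108467518012925 [('scene', [346.1, 198.8], 0.96)]
22.25 [0.40057917 0.32429435 0.11921565] [ 7.86821215 -0.95963044 -7.93262563] 0.009921939551700662 [('scene', [346.5, 200.3], 0.66)]
0 0 [347.5 227.1] [346.1 186.9]
0.26 39 [347.2 212.1] [345.9 182.2]
0.34 50 [346.3 207.1] [344.8 180.4]
0.42 61 [345.  201.9] [343.2 178.5]
0.46 67 [344.2 199.2] [342.2 177.5]
```

```bash
python3 - <<'E'
from h import *
sign_off()
s=observe();print(s["time"],s["eef_pos"],s["ft_force"],s["opening"])
E
```

```text
the job is handed in; nothing more can be done
the job is handed in; nothing more can be done
```

I gripped the latch tab, pulled the latch open about 12 mm with the drawbar still down, and lifted the drawbar off the ball. I handed the job in at about 22 s, with the gripper still holding the drawbar up.

**Last checks**
- **Height:** two scene-camera readings put the socket about 63–67 mm above the ball. A third reading, with a low score, landed elsewhere and I ignored it. The top camera did not find the socket.
- **Hold:** the arm pose was unchanged over the last 1.5 s. The wrist force was steady at about 8 N down and 8 N sideways, which fits the drawbar's weight plus the latch spring. The opening was 10 mm, matching the tab's thickness.
- **Vial and union:** I last checked them before the final 10 mm of lift. In the picture both looked unmoved. The network's marks shifted by about 1 mm for the union and 9 mm for the vial, and I take the vial's shift as detection error because nothing came near it.

**Disagreement:** the fingertips were about 32–39 mm higher than the reported tool position. A test grip confirmed this and I corrected for it, but I did not find the cause. Because of it I lifted without tilting the tool and let the tab pivot in the pads.

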